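Flip the hold-down frame over a grater and lock it with the cam lever

ROBOT

A 6-joint arm with a two-finger parallel gripper is mounted at the origin on the work surface. World frame = base frame: x ahead of the robot, y to its left, z up, the work surface at z = 0. Lengths are in m, angles in degrees, forces in N, time in s.
With the tool pointing down it reaches from about 0.3 to 0.85 m from the base axis. Payload 4.2 kg.
Tool frame: the origin (TCP) lies on the centre line of the jaws, within the pads' length; the fingertips stand r.tip_reach ahead of it and the grasp point (between the pads) lies 6 mm ahead of it (r.tip_reach is the distance from the TCP to the fingertips, in m); z points along the fingers, y is the direction in which the jaws open and shut (so a half turn about z gives the same grasp; the last joint's range is limited). The gripper opens to 91 mm and grips with 3 to 60 N. Pads are 32 mm wide; open, the fingers measure 118 mm over their backs; the gripper's body (76 mm by 178 mm) begins 60 mm behind the grasp point.
Start: joints at [-74.313, 18.312, 89.639, -0, 72.044, -1.146], TCP at [0.167, -0.55, 0.239] pointing down, gripper open.
Joint ranges: [-177.97, 177.97], [-48.28, 115.42], [12.27, 149.76], [-77.06, 257.06], [2.81, 150.46], [-146.56, 146.56]. Speed limits (degrees/s): [147.25, 147.25, 180, 180, 180, 180].

INTERFACE

Orientations are given as a 3x3 rotation matrix whose columns are the frame's x, y, z axes.
In Python, from plant import r gives the robot as it stands. The module is installed in compiled form; this text tells all that it offers.
- The arm moves only by the tool move_arm, never from a script. Its argument "rows" is a list of rows, each an object with "translation": the shift along the world's x, y, z in cm, a list of three; "twist": the turn about the world's z in rad. A call has 1 to 12 rows; each row shifts and turns the commanded pose from where the row before left it; what a row does not reach is not made up. A row lasts 1/10 s, in which the tool goes at most 50 mm and 8.59 degrees, less where a joint would pass 70% of its speed; a pose out of reach is approached as far as the arm can. A call with a gripper value outside its range is refused whole. "jaw" is the finger opening in cm, from 0 to 9.12, set as the call begins (left out, the last holds). The fingers move at their own pace and stop on an object; "newtons" is the grip in N (left out, the last holds). Time passes only in rows, so rows that do not move let the fingers close. It gives the time, the measured TCP pose, the force and the opening at its end, in the units of the state.
- r.sense(): the state, without advancing time (a new reading comes with each control period).
- r.capture(name): name is "side" or "top" or "wrist"; returns the picture (384x512x3 uint8, blue, green, red); there is no depth.
- r.camera_info(name): a dict with "intrinsics" (3x3 intrinsics, pixels), "world_from_camera" (4x4, takes a point from camera to world coordinates); the wrist camera has in their place "hand_eye" (4x4, takes a point from camera to tool coordinates, whose origin is the TCP and whose axes are the flange's). Camera axes: x right, y down, z forward; pixel columns grow to the right and rows downward; lengths in m; the calibration is good to about 2 mm. A picture is of the moment at which its call begins: read the wrist's pose just before it. camera_info takes no time and is no camera call.
- r.close_job(): hands the job in, once; it reports no verdict.
The state is a dict: "time_s": time; "joints": joint angles; "qd": joint speeds; "joint_efforts": joint torques, N m; "eef_pos": TCP position; "tool_rot": TCP orientation; "force": force on the tool from outside, world axes, zero at the start; "moment": the same for the moment, N m; "width": finger opening in m.
Only numpy, scipy, OpenCV 4.12 (cv2) and the standard library are available. Lean on these libraries where they do the work, as an engineer would, in place of code of your own. Each camera call takes 0.05 s, during which the arm holds its last target. There are 200 camera calls.

TASK

The copper grater lies ready in its punching jig: with your fingertips, push the raised aluminium hold-down frame over until it lies flat on the grater, without letting it slam, and then push the red-knobbed cam lever over towards the frame as far as it goes, to lock it down. Only push - take nothing between the fingers and lift nothing - and leave the grater and the tools and jars around the jig where they are.

Things in the scene. Friction and masses are not known exactly. Their poses are not given: they have to be found in the camera images.
- jig: Punching jig: pale wood board, 230 mm along x, 264 mm along y (y = -152 to 112 mm), 24 mm high, leather pad on it (to 28 mm). Fixed; its place and yaw differ. Origin on the bench below the middle of the grater's blade; x points away from the robot (the tang points to -x), y left to the frame's hinge, z up. Hinge axis parallel to x at y 88, z 36.5 mm; lever pivot axis the same at y -113, z 50.5 mm.
- frame_hinge (a point): Middle of the frame's hinge axis; its axes turn with the frame: x along the hinge, -y to the free edge, z out of the face that is on top when closed. The frame is a window of aluminium bars 28 mm wide, 8 mm thick (faces at z = +4 and -4 mm), 192 mm along the hinge, free edge 166 mm from the axis; a 40 mm wide tongue in the middle of that edge reaches to 189 mm.
- frame_edge (a point): Middle of the frame's free bar (the bar farthest from the hinge), on the face that is on top when closed; 152 mm from the hinge axis.
- hold_frame (a joint): Angle of the hold-down frame, rad: 0 = closed, flat on the grater; 1.57 = upright; it starts leaning back outwards (over the jig's +y side) at 1.75 to 2.0; stop at 2.02. The hinge is stiff: the frame stays at any angle where it is left and takes about 1 to 6 N at the free bar to swing.
- lever_pivot (a point): The cam lever's pivot (in the jig at x = 0, y = -113, z = 50.5 mm), in a dark steel clevis post outside the frame's tongue.
- lever_knob (a point): Centre of the red ball knob, 24 mm across, on the end of the cam lever's 10 mm steel rod, 95 mm from the pivot axis.
- cam_lever (a joint): Angle of the cam lever, rad: 0 = open, handle leaning outwards (jig's -y), 45 degrees above level; 0.785 = upright; 1.48 = fully over at its stop, leaning inwards over the frame about 40 degrees past upright, the cam on the tongue. It starts at 0 to 0.2, stays where it is left and takes about 1 to 3 N at the knob.
- grater_mid (a point): Middle of the copper grater's blade, half-way through its thickness; a loose 4 mm plate, blade 156 mm long and 112 to 128 mm wide with a 26 mm wide tang, 250 mm over all, lying on the leather (top at z = 32 mm) between four short locating pins.
- jar_mid (a point): Bystander: black ink jar, 60 mm across, 62 mm high; point at its centre.
- hammer_grip (a point): Bystander: hammer lying on the bench, 240 mm long; point on its handle.
- tin_mid (a point): Bystander: flat metal tin, 124 x 74 x 26 mm; point at its centre.
- punch_mid (a point): Bystander: dark wooden block, 50 x 100 x 35 mm, with four steel punches standing in it to 85 mm; point 30 mm above the bench in its middle.

How it is judged (in metres and radians):
On the way, in this order (a step that is already met when the one before it is completed fails the run):
1. the hold-down frame lies flat on the grater, the lever still open (value of joint hold_frame below 0.06 rad and value of joint cam_lever below 0.5 rad), for 0.2 s.
2. the cam lever is fully over (value of joint cam_lever above 1.36 rad and value of joint hold_frame below 0.06 rad), for 0.2 s.
At the end, for the whole second after the job is handed in: The frame lies flat on the grater (within 0.06 rad of closed), the cam lever is fully over (within 0.12 rad of its stop, 1.36 or more), the grater is within 6 mm and the bystanders within 15 mm of where they began (all of step 2 and distance of grater_mid from where it was at the start of the episode below 0.006 m and distance of each of jar_mid, hammer_grip, tin_mid, punch_mid from where it was at the start of the episode below 0.015 m); the robot touches nothing.
It fails at once if the frame slams down (closes faster than 3.5 rad/s) (velocity of joint hold_frame below -3.5 rad/s).
It fails at once if the cam lever is thrown while the frame is still up (the cam would block the tongue) (value of joint cam_lever above 0.6 rad and value of joint hold_frame above 0.1 rad).
It fails at once if the lever's knob or a bar of the frame is taken between the fingers (distance between the grasp point and lever_knob below 0.01 m or (z of the grasp point in the frame of frame_hinge between -0.004 and 0.004 m and y of the grasp point in the frame of frame_hinge between -0.189 and -0.14 m and x of the grasp point in the frame of frame_hinge between -0.096 and 0.096 m) or (z of the grasp point in the frame of frame_hinge between -0.004 and 0.004 m and y of the grasp point in the frame of frame_hinge between -0.166 and -0.01 m and x of the grasp point in the frame of frame_hinge between 0.068 and 0.096 m) or (z of the grasp point in the frame of frame_hinge between -0.004 and 0.004 m and y of the grasp point in the frame of frame_hinge between -0.166 and -0.01 m and x of the grasp point in the frame of frame_hinge between -0.096 and -0.068 m)).
It fails at once if the grater is shifted or lifted by more than 10 mm (distance of grater_mid from where it was at the start of the episode above 0.01 m).
It fails at once if a bystander is shifted or lifted by more than 20 mm (distance of any of jar_mid, hammer_grip, tin_mid, punch_mid from where it was at the start of the episode above 0.02 m).
It also fails if it takes over 51 s, if anything falls off the work surface, if the arm or the gripper's body presses on something with over 40 N, if the wrist force passes 120 N, or if a joint passes its speed limit or range.

## Working session

There is one attempt and no reset: what is moved stays moved. The work goes in short steps, Python scripts to look and compute and a tool call to move; the robot and the scene stay as the last step left them, time stands still between calls to the robot, and variables do not carry over. Pictures are saved under pics/ and viewed, about 8 in all and at most 12, crops included, and the job is handed in when it is done.

Besides the shell and the picture viewer there is one more tool, called after "Emit:" as name(argument=value, ...), one argument or row to a line, values as JSON. move_arm: Moves the arm, as the interface text tells. Its arguments: {"type":"object","properties":{"rows":{"type":"array"},"jaw":{"type":"number"},"newtons":{"type":"number"}},"required":["rows"]}

```bash
mkdir -p pics
python3 - <<'E'
from plant import r
import cv2,numpy as np
s=r.sense();print(s['time_s'],s['eef_pos'],s['tool_rot'],s['width'],r.tip_reach)
a=r.capture('side');b=r.capture('top')
cv2.imwrite('pics/side0.png',a);cv2.imwrite('pics/top0.png',b)
for n in('side','top'):
  c=r.camera_info(n);print(n,np.round(c['intrinsics'],1).tolist(),np.round(c['world_from_camera'],4).tolist())
E
```

```text
0.0 [ 0.16637005 -0.54989235  0.23808658] [[ 9.57149054e-01  2.89595272e-01 -5.16046166e-04]
 [ 2.89595731e-01 -9.57147402e-01  1.77843640e-03]
 [ 2.10945254e-05 -1.85167348e-03 -9.99998285e-01]] 0.09106958099175998 0.025
side [[483.8, 0.0, 264.6], [0.0, 483.8, 193.9], [0.0, 0.0, 1.0]] [[-0.8212, -0.3787, 0.4268, -0.0591], [-0.5706, 0.5463, -0.6132, 0.8319], [-0.001, -0.7471, -0.6647, 0.9873], [0.0, 0.0, 0.0, 1.0]]
top [[382.4, 0.0, 266.8], [0.0, 382.4, 190.5], [0.0, 0.0, 1.0]] [[-0.0244, -0.9828, 0.1832, 0.3292], [-0.9997, 0.025, 0.0008, -0.0038], [-0.0053, -0.1831, -0.9831, 1.0529], [0.0, 0.0, 0.0, 1.0]]
```

View pics/side0.png

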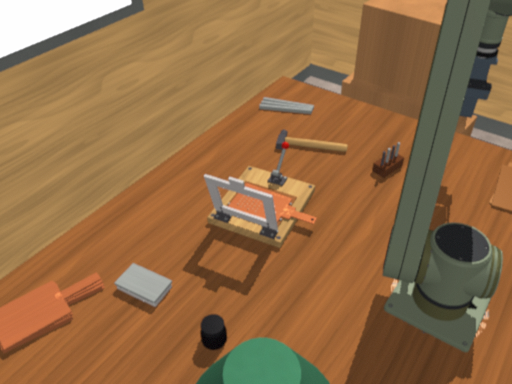

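View pics/top0.png

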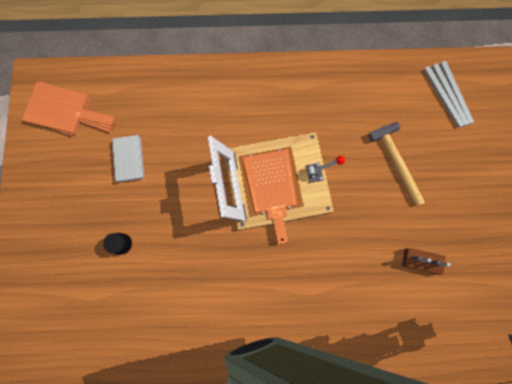

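The side view shows the frame leaning back around (240,200) and the red knob at (284,145). In the top view the blade is at (270,180), the knob at (341,160), and the visible board corners near (315,133), (331,213) and (239,228). Next I measure these.

```bash
cat > h.py <<'E'
import cv2,numpy as np
from plant import r
def ray(n,uv):
    c=r.camera_info(n);T=np.array(c['world_from_camera']);d=np.linalg.inv(c['intrinsics'])@[uv[0],uv[1],1]
    return T[:3,3],T[:3,:3]@d
def onz(n,uv,z):
    o,d=ray(n,uv);return o+d*(z-o[2])/d[2]
def proj(n,p):
    c=r.camera_info(n);T=np.linalg.inv(c['world_from_camera']);q=c['intrinsics']@(T[:3,:3]@p+T[:3,3]);return q[:2]/q[2]
def tri(u,v):
    o1,d1=ray('side',u);o2,d2=ray('top',v)
    t=np.linalg.lstsq(np.c_[d1,-d2],o2-o1,rcond=None)[0];a,b=o1+t[0]*d1,o2+t[1]*d2
    return (a+b)/2,np.linalg.norm(a-b)
def red(im):
    h=cv2.cvtColor(im,cv2.COLOR_BGR2HSV);m=(((h[...,0]<4)|(h[...,0]>176))&(h[...,1]>190)&(h[...,2]>120)).astype(np.uint8)
    n,l,st,ce=cv2.connectedComponentsWithStats(m);return [(st[i,4],ce[i]) for i in range(1,n) if st[i,4]>8]
E
python3 - <<'E'
from h import *
a=cv2.imread('pics/side0.png');b=cv2.imread('pics/top0.png')
print('red',red(a),red(b))
h=cv2.cvtColor(b,cv2.COLOR_BGR2HSV)
print('hsv board',h[145,300],h[205,315],'bench',h[300,300],'cop',h[200,270],'frame',h[215,232])
m=cv2.inRange(h,(15,60,150),(28,160,255));m[:, :190]=0;m[:,350:]=0;m[:110]=0;m[250:]=0
m=cv2.morphologyEx(m,cv2.MORPH_OPEN,np.ones((3,3)))
c=max(cv2.findContours(m,0,2)[0],key=cv2.contourArea);hull=cv2.convexHull(c)
ap=cv2.approxPolyDP(hull,3,True)[:,0];print('board',ap.tolist())
for p in ap: print(p,np.round(onz('top',p,.024),4))
mc=cv2.inRange(h,(5,120,150),(13,200,255));mc[:, :240]=0;mc[:,310:]=0;mc[:140]=0;mc[250:]=0
v=np.hstack([cv2.resize(b[110:250,190:360],None,fx=4,fy=4,interpolation=2)])
cv2.imwrite('pics/crop.png',v)
for f,t in(('mb',m),('mc',mc)): print(f,(t>0).sum())
k,e=tri(red(a)[0][1],red(b)[0][1]);print('knob',k,e)
E
```

```text
red [(np.int32(30), array([284.9       , 144.86666667]))] [(np.int32(42), array([340.14285714, 159.64285714]))]
hsv board [ 19 124 238] [ 18 128 234] bench [ 13 170 175] cop [ 10 167 229] frame [168   6 220]
board [[316, 133], [322, 165], [271, 223], [239, 229], [232, 147]]
[316 133] [ 0.682  -0.1454  0.024 ]
[322 165] [ 0.5889 -0.1576  0.024 ]
[271 223] [ 0.4317 -0.0122  0.024 ]
[239 229] [0.4177 0.0742 0.024 ]
[232 147] [0.6472 0.0913 0.024 ]
mb 3378
mc 4766
knob [ 0.57749855 -0.19024599  0.11760685] 0.0011191683807741202
```

View pics/crop.png

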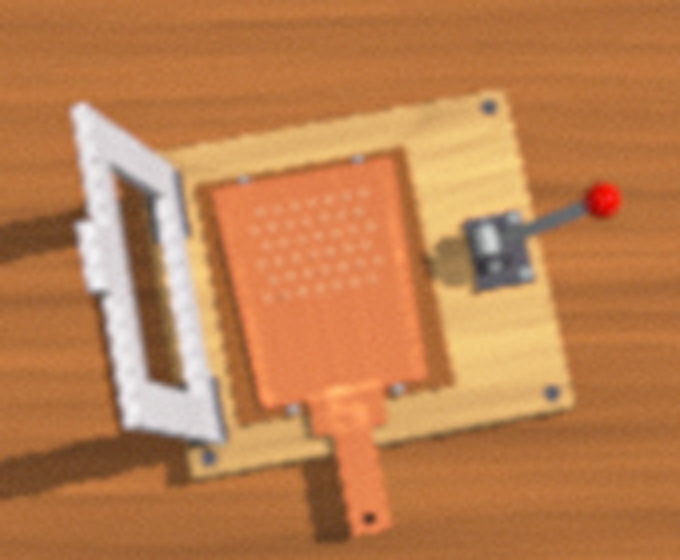

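```bash
cat >> h.py <<'E'
def setpose():
    px=np.array([[316.1,132.4],[333.6,211.2],[238,229.7]])
    W=np.array([onz('top',p,.024)[:2] for p in px]);L=np.array([[.115,-.152],[-.115,-.152],[-.115,.112]])
    w=W-W.mean(0);l=L-L.mean(0)
    yaw=np.arctan2((l[:,0]*w[:,1]-l[:,1]*w[:,0]).sum(),(l*w).sum())
    R=np.array([[np.cos(yaw),-np.sin(yaw),0],[np.sin(yaw),np.cos(yaw),0],[0,0,1]])
    o=np.r_[W.mean(0)-R[:2,:2]@L.mean(0),0]
    return yaw,R,o,W-(L@R[:2,:2].T+o[:2])
E
python3 - <<'E'
from h import *
yaw,R,o,res=setpose();print('yaw',yaw,np.degrees(yaw),'o',o,'res',res.round(4).tolist())
k=np.array([0.5775,-0.1902,0.1176]);kl=R.T@(k-o);print('knob local',kl,'rad',np.hypot(kl[1]+.113,kl[2]-.0505),'ang',np.arctan2(kl[2]-.0505,-(kl[1]+.113))-np.pi/4)
for u,x in(((78,103),.096),((127,430),-.096)):
    O,d=ray('top',(190+u[0]/4,110+u[1]/4));O=R.T@(O-o);d=R.T@d;p=O+d*(x-O[0])/d[0];print('frame corner',p,np.hypot(p[1]-.088,p[2]-.0365),np.arctan2(p[2]-.0365,-(p[1]-.088)))
a=cv2.imread('pics/side0.png')
for n in('side','top'):
  print(n,[proj(n,o+R@np.array(p)).round().tolist() for p in((.115,-.152,.024),(-.115,-.152,.024),(-.115,.112,.024),(0,-.113,.0505))])
for t in(1.75,2.0):
  for x in(.096,-.096): print(t,x,'side',proj('side',o+R@np.array((x,.088-.166*np.cos(t),.0365+.166*np.sin(t)))),'top',proj('top',o+R@np.array((x,.088-.166*np.cos(t),.0365+.166*np.sin(t)))))
cv2.imwrite('pics/crop2.png',cv2.resize(a[120:260,190:330],None,fx=4,fy=4,interpolation=2))
E
```

```text
yaw 0.16242071764678848 9.306021626646992 o [ 0.54717015 -0.01439592  0.        ] res [[-0.0015, 0.0], [0.0012, 0.0006], [0.0003, -0.0006]]
knob local [ 0.00150183 -0.17839484  0.1176    ] rad 0.09369575853839768 ang 0.0128689187525024
frame corner [0.096      0.12774064 0.20063447] 0.16887700818733822 1.8083471590037217
frame corner [-0.096       0.13269862  0.18522141] 0.15529334742744563 1.8627601229047448
side [[248.0, 164.0], [315.0, 184.0], [280.0, 241.0], [276.0, 174.0]]
top [[316.0, 132.0], [334.0, 212.0], [238.0, 230.0], [312.0, 171.0]]
1.75 0.096 side [206.139894   170.55447324] top [213.84483762 135.07943429]
1.75 -0.096 side [273.51009004 191.60154294] top [227.60250917 215.50773861]
2.0 0.096 side [198.61338081 183.12966589] top [198.09668279 139.78712131]
2.0 -0.096 side [266.64273384 205.16975903] top [211.04979212 219.38085739]
```

View pics/crop2.png

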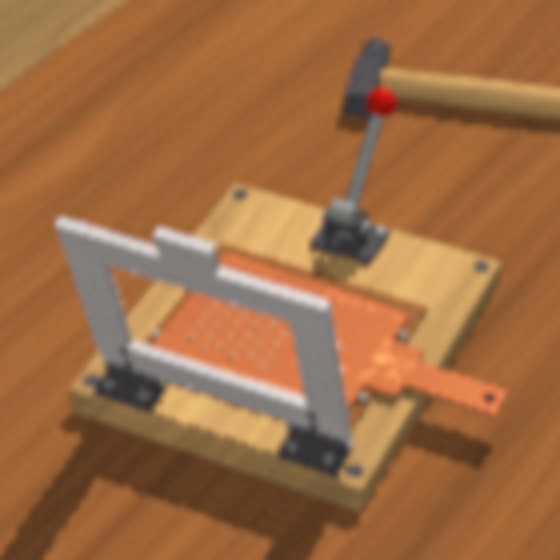

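The jig is at (0.547, -0.014) m with yaw 9.3°, corner residuals under 2 mm. The knob radius comes out at 93.7 mm (95 expected) with the lever near 0.01 rad, and the frame angle is about 1.82 rad. The plan is to close the fingers, turn the jaw axis along jig x, pass over the jig and come down behind the frame.

Emit:
move_arm(
  rows=[
    {"translation":[2.5,3.5,1.0],"twist":0.144},
    {"translation":[2.5,3.5,1.0],"twist":0.144},
    {"translation":[2.5,3.5,1.0],"twist":0.144},
    {"translation":[2.5,3.5,1.0],"twist":0.144},
    {"translation":[2.5,3.5,1.0],"twist":0.144},
    {"translation":[2.5,3.5,1.0],"twist":0.144},
    {"translation":[2.5,3.5,1.0],"twist":0.144},
    {"translation":[2.5,3.5,1.0],"twist":0.144},
    {"translation":[2.5,3.5,1.0],"twist":0.144},
    {"translation":[2.5,3.5,1.0],"twist":0.144},
    {"translation":[0,0,0],"twist":0},
    {"translation":[0,0,0],"twist":0},
  ],
  jaw=0,
  newtons=10,
)

```text
time_s: 1.3
eef_pos: [0.4166, -0.1998, 0.3387]
tool_rot: [[-0.164, 0.987, -0.001], [0.987, 0.164, -0.0], [-0.0, -0.001, -1.0]]
force: [-0.1, -0.9, -0.6]
width: 0.0005
```

Emit:
move_arm(
  rows=[
    {"translation":[0.55,4.05,0],"twist":0},
    {"translation":[0.55,4.05,0],"twist":0},
    {"translation":[0.55,4.05,0],"twist":0},
    {"translation":[0.55,4.05,0],"twist":0},
    {"translation":[0.55,4.05,0],"twist":0},
    {"translation":[0.55,4.05,0],"twist":0},
    {"translation":[0.55,4.05,0],"twist":0},
    {"translation":[0.55,4.05,0],"twist":0},
    {"translation":[0.55,4.05,0],"twist":0},
    {"translation":[0,0,-4],"twist":0},
    {"translation":[0,0,-4],"twist":0},
    {"translation":[0,0,0],"twist":0},
  ],
)

```text
time_s: 2.5
eef_pos: [0.4627, 0.1617, 0.2534]
tool_rot: [[-0.16, 0.987, -0.013], [0.987, 0.16, -0.005], [-0.003, -0.013, -1.0]]
force: [-0.3, -0.4, 0.5]
width: 0.0005
```

Run:
```python
from h import *
yaw,R,o,_=setpose()
s=r.sense();p=s['eef_pos'];print(p,'local',R.T@(p-o),s['force'])
cv2.imwrite('pics/s1.png',cv2.resize(r.capture('side')[60:300,130:390],None,fx=2,fy=2))
```

```text
[0.4626513  0.16167571 0.25343737] local [-0.05493436  0.18742164  0.25343737] [-0.31854632 -0.3580025   0.45178869]
```

View pics/s1.png

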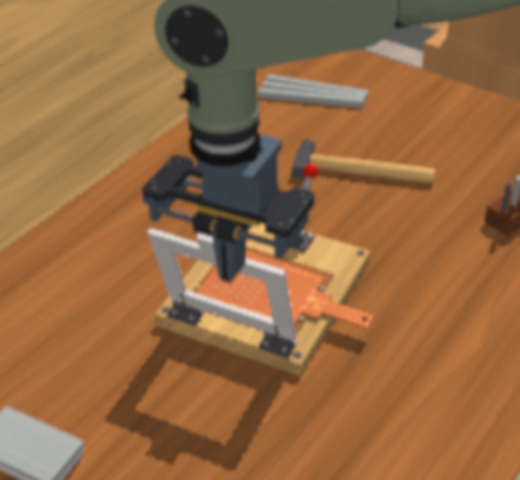

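Run:
```python
from h import *
s=r.sense();p=np.array(s['eef_pos']);print(p,s['time_s'])
q=proj('side',p-[0,0,.025]);print('tip side',q,'crop',(q-[130,60])*2, 'top',proj('top',p-[0,0,.025]))
cv2.imwrite('pics/s2.png',cv2.resize(r.capture('side')[140:240,180:300],None,fx=5,fy=5,interpolation=2))
```

```text
[0.46473291 0.16231979 0.25680192] 2.55
tip side [244.46311815 193.99981203] crop [228.92623631 267.99962407] top [190.95785908 200.31919285]
```

View pics/s2.png

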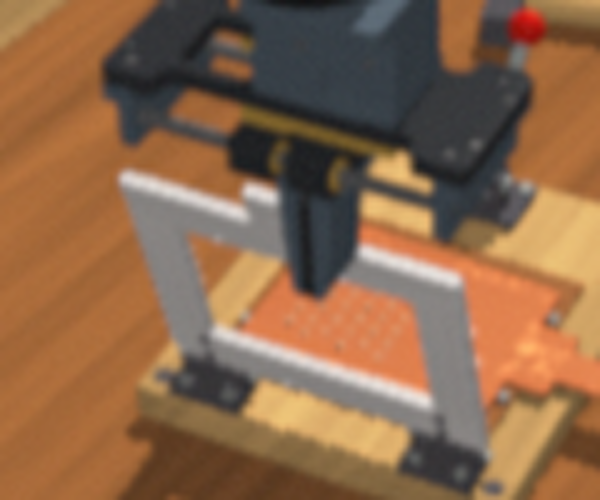

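The finger stands in front of the free bar on the outer side, as wanted. I'll compute the pushing arc.

Run:
```python
from h import *
yaw,R,o,_=setpose()
cur=np.array([.4665,.1650,.2587])
def tgt(t):
    if t>np.pi/2: y=.088-.166*np.cos(t)+.004*np.sin(t); z=.1815
    else:
        rr=np.interp(t,[.8,np.pi/2],[.155,.145]); y=.088-rr*np.cos(t)+.004*np.sin(t); z=.0365+rr*np.sin(t)+.004*np.cos(t)
    return o+R@np.array([-.05,y+.016,z+.025])
for t in [1.9,1.75,1.57,1.45,1.3,1.15,1.,.85,.7,.55,.4,.3,.2,.12,.06,0]:
    g=tgt(t);print(t,np.round(g,4),np.round((g-cur)*100,2));cur=g
```

```text
1.9 [0.4717 0.1368 0.2065] [ 0.52 -2.82 -5.22]
1.75 [0.4756 0.1132 0.2065] [ 0.39 -2.36  0.  ]
1.57 [0.4804 0.084  0.2065] [ 0.48 -2.93  0.  ]
1.45 [0.4832 0.0666 0.2075] [ 0.28 -1.73  0.1 ]
1.3 [0.4868 0.0447 0.2057] [ 0.36 -2.19 -0.18]
1.15 [0.4904 0.0231 0.2005] [ 0.35 -2.16 -0.52]
1.0 [0.4938 0.0022 0.1919] [ 0.34 -2.09 -0.86]
0.85 [ 0.497  -0.0174  0.1801] [ 0.32 -1.96 -1.18]
0.7 [ 0.4998 -0.0343  0.1644] [ 0.28 -1.69 -1.57]
0.55 [ 0.502  -0.0482  0.1459] [ 0.23 -1.39 -1.85]
0.4 [ 0.5038 -0.0592  0.1255] [ 0.18 -1.1  -2.04]
0.3 [ 0.5048 -0.0648  0.1111] [ 0.09 -0.56 -1.44]
0.2 [ 0.5054 -0.069   0.0962] [ 0.07 -0.42 -1.49]
0.12 [ 0.5058 -0.0712  0.084 ] [ 0.04 -0.23 -1.22]
0.06 [ 0.506  -0.0723  0.0748] [ 0.02 -0.11 -0.92]
0 [ 0.5061 -0.0728  0.0655] [ 0.01 -0.05 -0.93]
```

Emit:
move_arm(
  rows=[
    {"translation":[0,0,-2.6],"twist":0},
    {"translation":[0,0,-2.6],"twist":0},
    {"translation":[0,0,0],"twist":0},
    {"translation":[0.25,-1.4,0],"twist":0},
    {"translation":[0.25,-1.4,0],"twist":0},
    {"translation":[0.2,-1.2,0],"twist":0},
    {"translation":[0.2,-1.2,0],"twist":0},
    {"translation":[0.25,-1.45,0],"twist":0},
    {"translation":[0.25,-1.45,0],"twist":0},
    {"translation":[0.3,-1.75,0.1],"twist":0},
    {"translation":[0.35,-2.2,-0.2],"twist":0},
    {"translation":[0,0,0],"twist":0},
  ],
)

```text
time_s: 3.8
eef_pos: [0.4867, 0.0412, 0.2061]
tool_rot: [[-0.159, 0.987, 0.0], [0.987, 0.159, -0.001], [-0.001, -0.0, -1.0]]
force: [-0.3, 0.1, -0.5]
width: 0.0003
```

Run:
```python
from h import *
s=r.sense();print(s['eef_pos'],s['force'],s['width'])
cv2.imwrite('pics/s3.png',cv2.resize(r.capture('side')[120:250,170:330],None,fx=4,fy=4,interpolation=2))
```

```text
[0.48669263 0.04118562 0.20608071] [-0.27244229  0.11848829 -0.459953  ] 0.00031018923564217005
```

View pics/s3.png

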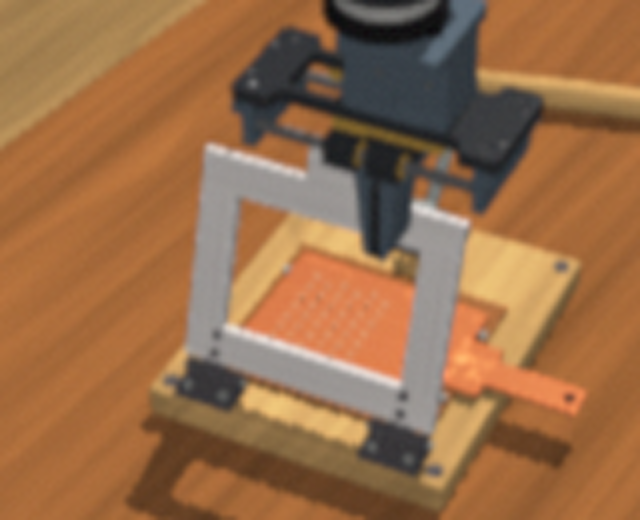

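Run:
```python
from h import *
yaw,R,o,_=setpose()
p=R.T@(np.array(r.sense()['eef_pos'])-o);print('tcp local',p,'lead corner',p[1]-.016,p[2]-.025)
for u,x in(((207,148),.096),((467,222),-.096)):
    O,d=ray('side',(170+u[0]/4,120+u[1]/4));O=R.T@(O-o);d=R.T@d;q=O+d*(x-O[0])/d[0];print(q,np.hypot(q[1]-.088,q[2]-.0365),np.arctan2(q[2]-.0365,-(q[1]-.088)))
for t in (1.1,1.15,1.2,1.25,1.3,1.35):
    v=np.array([p[1]-.016-.088,p[2]-.025-.0365]);print(t,'r',v@[-np.cos(t),np.sin(t)],'n',v@[np.sin(t),np.cos(t)], [proj('side',o+R@np.array([x,.088-.166*np.cos(t),.0365+.166*np.sin(t)])).round(1).tolist() for x in(.096,-.096)])
```

```text
tcp local [-0.05063876  0.0656609   0.20614538] lead corner 0.04966090319173061 0.18114537888153825
[0.096      0.03654372 0.18806971] 0.16006600152571915 1.243515756107856
[-0.096       0.03527303  0.18990705] 0.1622154677365267 1.2397393105118755
1.1 r 0.14629949186929253 n 0.031442497589161296 [[226.1, 153.3], [290.1, 172.2]]
1.15 r 0.14768812550940874 n 0.02409127558629338 [[224.7, 153.7], [289.0, 172.7]]
1.2 r 0.14870761575024036 n 0.01667983794095347 [[223.2, 154.3], [287.9, 173.5]]
1.25 r 0.14935541439712552 n 0.009226709387452854 [[221.8, 155.1], [286.7, 174.4]]
1.3 r 0.14962990229081408 n 0.0017505188656609615 [[220.3, 156.0], [285.5, 175.4]]
1.35 r 0.1495303933545223 n -0.005730047041642476 [[218.8, 157.0], [284.3, 176.6]]
```

Emit:
move_arm(
  rows=[
    {"translation":[0.35,-1.8,-0.55],"twist":0},
    {"translation":[0.35,-2.1,-0.85],"twist":0},
    {"translation":[0.3,-1.95,-1.2],"twist":0},
    {"translation":[0.3,-1.7,-1.55],"twist":0},
    {"translation":[0.2,-1.4,-1.85],"twist":0},
    {"translation":[0.2,-1.1,-2.05],"twist":0},
    {"translation":[0,0,0],"twist":0},
  ],
)

```text
time_s: 4.55
eef_pos: [0.5021, -0.0572, 0.1236]
tool_rot: [[-0.161, 0.987, -0.005], [0.987, 0.161, 0.0], [0.001, -0.005, -1.0]]
force: [-0.6, 0.0, -0.2]
width: 0.0009
```

Run:
```python
from h import *
yaw,R,o,_=setpose()
s=r.sense();p=R.T@(np.array(s['eef_pos'])-o);print(s['eef_pos'],s['force'],'tcp local',p,'lead corner r',np.hypot(p[1]-.104,p[2]-.0615))
cv2.imwrite('pics/s4.png',cv2.resize(r.capture('side')[120:250,170:330],None,fx=4,fy=4,interpolation=2))
```

```text
[ 0.50205375 -0.05720709  0.12355427] [-0.64294641  0.01791041 -0.22605807] tcp local [-0.05144549 -0.03495206  0.12355427] lead corner r 0.15217886817280102
```

View pics/s4.png

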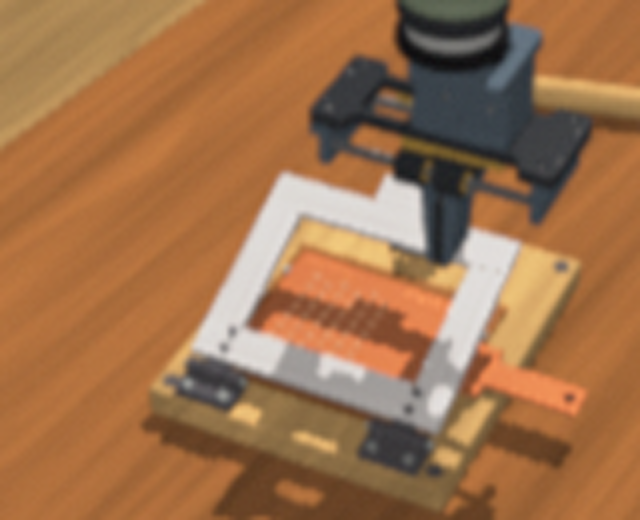

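Emit:
move_arm(
  rows=[
    {"translation":[0.15,-0.7,-1.3],"twist":0},
    {"translation":[0.1,-0.4,-1.4],"twist":0},
    {"translation":[0.1,-0.25,-1.2],"twist":0},
    {"translation":[0,-0.15,-0.8],"twist":0},
    {"translation":[0,-0.05,-0.6],"twist":0},
    {"translation":[0,0,-0.4],"twist":0},
    {"translation":[0,0,0],"twist":0},
  ],
)

```text
time_s: 5.3
eef_pos: [0.5066, -0.0723, 0.068]
tool_rot: [[-0.162, 0.987, -0.001], [0.987, 0.162, 0.0], [0.0, -0.001, -1.0]]
force: [-0.1, -0.3, 0.0]
width: 0.0005
```

Emit:
move_arm(
  rows=[
    {"translation":[0,0,-0.2],"twist":0},
    {"translation":[0,0,-0.2],"twist":0},
    {"translation":[0,0,0],"twist":0},
    {"translation":[0,0,0],"twist":0},
    {"translation":[0,0,0],"twist":0},
  ],
)

```text
time_s: 5.8
eef_pos: [0.5069, -0.0723, 0.0657]
tool_rot: [[-0.162, 0.987, 0.0], [0.987, 0.162, -0.0], [-0.0, 0.0, -1.0]]
force: [-2.2, 0.2, 9.0]
width: 0.0007
```

The upward force is 9 N at TCP z 65.7 mm, where 65.5 mm was predicted for fully closed, so the frame lies flat. Next I lift off, pass over the knob and come down outside it.

Emit:
move_arm(
  rows=[
    {"translation":[0,0,3.5],"twist":0},
    {"translation":[0,0,5],"twist":0},
    {"translation":[0,0,5],"twist":0},
    {"translation":[1.5,-3.4,0],"twist":0},
    {"translation":[1.6,-3.4,0],"twist":0},
    {"translation":[1.6,-3.4,0],"twist":0},
    {"translation":[1.5,-3.4,0],"twist":0},
    {"translation":[1.5,-3.4,0],"twist":0},
    {"translation":[0,0,0],"twist":0},
    {"translation":[0,0,-3.4],"twist":0},
    {"translation":[0,0,-3.3],"twist":0},
    {"translation":[0,0,0],"twist":0},
  ],
)

```text
time_s: 7.0
eef_pos: [0.5806, -0.2404, 0.1279]
tool_rot: [[-0.162, 0.987, -0.01], [0.987, 0.162, 0.005], [0.006, -0.009, -1.0]]
force: [-0.6, -0.6, -0.9]
width: 0.0006
```

Run:
```python
from h import *
yaw,R,o,_=setpose()
s=r.sense();p=R.T@(np.array(s['eef_pos'])-o);print(s['eef_pos'],s['force'],'tcp local',p)
a,b=r.capture('side'),r.capture('top');ra,rb=red(a),red(b);print(ra,rb)
if ra and rb:
    k,e=tri(ra[0][1],rb[0][1]);print('knob local',R.T@(k-o),e)
cv2.imwrite('pics/s5.png',np.hstack([cv2.resize(a[90:240,190:330],None,fx=2.8,fy=2.8,interpolation=2),cv2.resize(b[110:260,220:360],None,fx=2.8,fy=2.8,interpolation=2)]))
cur=p
for f in (0,.2,.4,.6,.8,1.,1.2,1.4,1.48,1.55):
    A=np.pi/4+f;g=np.array([0,-.113-.095*np.cos(A)-.028,.0505+.095*np.sin(A)+np.interp(f,[.4,1.2],[.017,.021])])
    print(f,np.round(R@(g-cur)*100,2));cur=g
```

```text
[ 0.58060849 -0.24039822  0.12786624] [-0.61364302 -0.62479757 -0.89136297] tcp local [-0.00354803 -0.22843506  0.12786624]
[(np.int32(30), array([284.9       , 144.96666667]))] [(np.int32(39), array([339.94871795, 159.97435897]))]
knob local [ 0.00090929 -0.17765254  0.11786588] 0.0006578521588272636
0 [0.02 2.06 0.68]
0.2 [-0.24  1.45  1.2 ]
0.4 [-0.27  1.66  0.88]
0.6 [-0.29  1.8   0.63]
0.8 [-0.31  1.87  0.26]
1.0 [-0.3   1.86 -0.12]
1.2 [-0.29  1.78 -0.49]
1.4 [-0.27  1.63 -0.93]
1.48 [-0.1   0.59 -0.46]
1.55 [-0.08  0.49 -0.44]
```

View pics/s5.png

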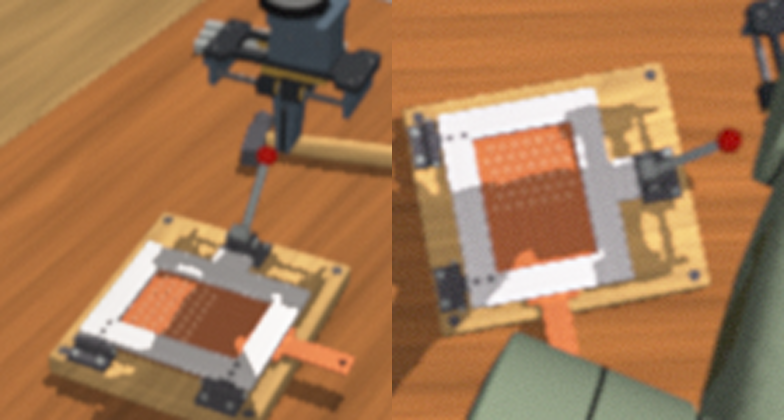

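The frame lies flat, the lever is still open, and the finger stands outside the knob. I start pushing the lever.

Emit:
move_arm(
  rows=[
    {"translation":[0,1.0,0.35],"twist":0},
    {"translation":[0,1.0,0.35],"twist":0},
    {"translation":[-0.25,1.45,1.2],"twist":0},
    {"translation":[-0.25,1.65,0.9],"twist":0},
    {"translation":[-0.3,1.8,0.6],"twist":0},
    {"translation":[-0.3,1.85,0.25],"twist":0},
    {"translation":[0,0,0],"twist":0},
  ],
)

```text
time_s: 7.8
eef_pos: [0.573, -0.1521, 0.1712]
tool_rot: [[-0.165, 0.986, 0.003], [0.986, 0.165, 0.001], [0.0, 0.003, -1.0]]
force: [0.3, 0.0, -0.7]
width: 0.0007
```

Run:
```python
from h import *
yaw,R,o,_=setpose()
s=r.sense();p=R.T@(np.array(s['eef_pos'])-o);print(s['eef_pos'],s['force'],'tcp local',p)
a,b=r.capture('side'),r.capture('top');ra,rb=red(a),red(b);print(ra,rb)
if ra:
    O,d=ray('side',ra[0][1]);O=R.T@(O-o);d=R.T@d;q=O-d*O[0]/d[0];print('knob on x=0',q,'phi',np.arctan2(q[2]-.0505,-(q[1]+.113))-np.pi/4)
```

```text
[ 0.57304984 -0.15211084  0.17124548] [ 0.3153121   0.03375174 -0.68285889] tcp local [ 0.00326954 -0.14008736  0.17124548]
[(np.int32(33), array([276.33333333, 150.06060606]))] []
knob on x=0 [ 0.         -0.11241894  0.14239641] phi 0.7917211025233044
```

Emit:
move_arm(
  rows=[
    {"translation":[-0.3,1.85,-0.9],"twist":0},
    {"translation":[-0.3,1.8,-0.5],"twist":0},
    {"translation":[-0.3,1.6,-0.95],"twist":0},
    {"translation":[-0.1,0.6,-0.45],"twist":0},
    {"translation":[0,0,0],"twist":0},
  ],
)

```text
time_s: 8.4
eef_pos: [0.5621, -0.0951, 0.1398]
tool_rot: [[-0.164, 0.987, -0.003], [0.987, 0.164, 0.001], [0.001, -0.002, -1.0]]
force: [-1.0, 0.1, -0.0]
width: 0.0005
```

Run:
```python
from h import *
yaw,R,o,_=setpose()
s=r.sense();p=R.T@(np.array(s['eef_pos'])-o);print(s['eef_pos'],s['force'],'tcp local',p)
a,b=r.capture('side'),r.capture('top');ra,rb=red(a),red(b);print(ra,rb)
if ra:
    O,d=ray('side',ra[0][1]);O=R.T@(O-o);d=R.T@d;q=O-d*O[0]/d[0];print('knob on x=0',q,'phi',np.arctan2(q[2]-.0505,-(q[1]+.113))-np.pi/4)
```

```text
[ 0.56212769 -0.09509313  0.13984977] [-1.02874678  0.09102282 -0.01794335] tcp local [ 0.00171134 -0.08205388  0.13984977]
[(np.int32(33), array([267.51515152, 167.39393939]))] []
knob on x=0 [ 0.         -0.05206303  0.12109143] phi 1.4975256289733259
```

The knob reads about 1.48 rad or a little more. I'll press on gently until the stop shows in the force.

Emit:
move_arm(
  rows=[
    {"translation":[-0.05,0.4,-0.3],"twist":0},
    {"translation":[-0.05,0.3,-0.2],"twist":0},
    {"translation":[0,0,0],"twist":0},
    {"translation":[0,0,0],"twist":0},
  ],
)

```text
time_s: 8.9
eef_pos: [0.5633, -0.093, 0.1383]
tool_rot: [[-0.164, 0.987, 0.004], [0.986, 0.164, -0.007], [-0.008, 0.003, -1.0]]
force: [-2.6, -10.4, 10.1]
width: 0.0005
```

The stop is reached: reaction is 10 N and the tool advanced only 2 mm. I back off outwards and up, then check.

Emit:
move_arm(
  rows=[
    {"translation":[0.3,-2.0,0.3],"twist":0},
    {"translation":[0.6,-4.0,1.5],"twist":0},
    {"translation":[0.6,-4.0,2.5],"twist":0},
    {"translation":[0,-3.0,3.5],"twist":0},
    {"translation":[-1,-4,2.5],"twist":0},
    {"translation":[-1,-4,2.5],"twist":0},
    {"translation":[-1,-4,2.0],"twist":0},
    {"translation":[-1,-4,0],"twist":0},
    {"translation":[-1,-4,0],"twist":0},
    {"translation":[0,0,0],"twist":0},
  ],
)

```text
time_s: 9.9
eef_pos: [0.5251, -0.4243, 0.2831]
tool_rot: [[-0.156, 0.988, -0.001], [0.988, 0.156, -0.002], [-0.002, -0.001, -1.0]]
force: [-0.5, 1.1, -0.7]
width: 0.0006
```

Run:
```python
from h import *
yaw,R,o,_=setpose()
s=r.sense();print(s['eef_pos'],s['force'])
a,b=r.capture('side'),r.capture('top');ra,rb=red(a),red(b);print(ra,rb)
if ra and rb:
    k,e=tri(ra[0][1],rb[0][1]);q=R.T@(k-o);print('knob',q,e,'phi',np.arctan2(q[2]-.0505,-(q[1]+.113))-np.pi/4)
cv2.imwrite('pics/s6.png',np.hstack([cv2.resize(a,None,fx=.78,fy=.78,interpolation=3),cv2.resize(b,None,fx=.78,fy=.78,interpolation=3)]))
```

```text
[ 0.52505654 -0.42434474  0.28314112] [-0.52212228  1.09822966 -0.73274915]
[(np.int32(31), array([267.5483871 , 167.41935484]))] [(np.int32(36), array([291.11111111, 168.5       ]))]
knob [ 0.00096408 -0.05218839  0.12087412] 0.0018871119123461744 phi 1.4980321280444455
```

View pics/s6.png

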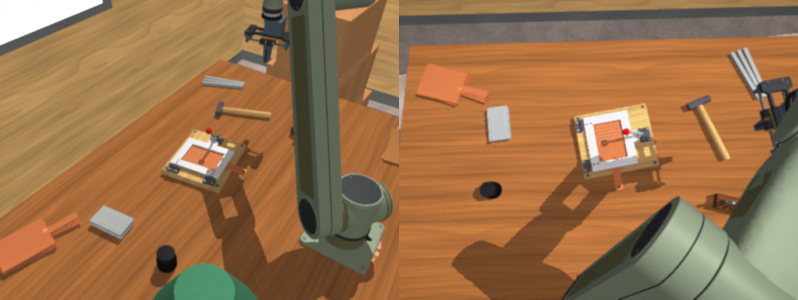

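The frame lies flat and the lever leans in over it at about 1.49 rad. The arm is clear, and the hammer, tin, jar and punch block are where they were. I'm handing the job in.

```bash
python3 -c "
from plant import r
print(r.close_job())"
```

```text
the job is handed in; nothing more can be done
None
```

I pushed the hold-down frame flat onto the grater, then pushed the cam lever over to its stop, using only the closed fingertips. I handed the job in at about 10 s of the 51 s allowed; the system gave no verdict.

- **Frame:** I moved it at roughly 1.5 rad/s by command and slower at the end. At the end the fingertips met 9 N upward at TCP height 65.7 mm, against 65.5 mm predicted for fully closed. Later pictures show it flat.
- **Lever:** At the stop the reaction was about 10 N on each of two axes. After I backed off, two views put the knob at 1.50 rad. The given stop is 1.48, so the two agree to within measuring error.
- **Surroundings:** In the last pictures the hammer, tin, jar and punch block look unmoved, and the arm is well clear of everything. I judged the bystanders and the grater by eye and did not measure how far they moved. The arm partly hid the punch block in those views.

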